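# Lay the dough hook case down and park it

### The job

The dough hook case stands on end and is too tall for the roll-up door to come down: push it over with the fingertips so that it drops flat on the cork board with its copper latch facing up and its top end towards the wooden stop, then push it along the board until its end sits square against the stop, between the board's edges. Only push it: do not grip or lift it, and leave the cup, spoons, bowl, jar and canister where they are.

Things in the scene. Friction and masses are not known exactly. Their poses are not given: they have to be found in the camera images.
- board: fixed parking board, 370 long (its x) x 160 wide (its y), cork top surface 12 mm above the work surface. Origin at the centre of its underside; its +x axis points to the end that carries the stop, a wooden cross bar over the full width, 45 mm high from the work surface; the stop's inner face lies at board x = +167 mm and the board ends at x = +-185 mm. The board's place and heading vary.
- stop_face (a point): middle of the stop's inner face, at the cork's surface (board x = 167 mm, y = 0, z = 12 mm).
- case: loose closed white plastic dough hook case, box 56 thick (its x), 100 wide (its y), 165 tall (its z). Origin at the middle of its foot end, standing on the cork at the board's end away from the stop; +z runs to its top end; its +x face looks to the stop (within 8 degrees), its -x face carries the copper latch (nearly flush, 55 mm up). About 0.25 to 0.55 kg, weight in the middle.
- case_centre (a point): centre of the case, 82.5 mm from its foot end. Pushed squarely on the upper half of its -x face, the case pivots over its lower +x edge without sliding and falls by itself once leaned about 19 degrees; it then lies with +x down and +z towards the stop.
- case_top (a point): middle of the case's top end face, 165 mm from its foot end; this end meets the stop. Once the case has fallen, 40 to 100 mm are left between it and the stop; the case slides on the cork under a push of about 1 to 6 N.
- cup: glass custard cup, 90 across, 58 high, beside the board; leave alone. Origin under its centre.
- spoons: fan of four joined ceramic measuring spoons, about 140 x 180, 16 high, beside the board; leave alone. Origin near its middle, on the underside.
- bowl: copper-toned bowl, 210 across, 100 high; leave alone. Origin under its centre.
- jar: amber glass jar, 72 across, 110 high; leave alone. Origin under its centre.
- canister: white ceramic canister, 90 across, 130 high; leave alone. Origin under its centre.
There are look-alikes about, which are no part of the job. Of the things like the case, leave any that is green, pink or turquoise; of the rest the smaller one is meant.

How it is judged:
By the outcome, as a careful person would: the job done as asked, in the order asked, and still so for the second after the job is handed in, with the robot touching nothing.
It also fails if it takes over 48 s, if anything falls off the work surface, if the arm or the gripper's body presses on something with over 40 N, if the wrist force passes 120 N, or if a joint passes its speed limit or range.

### The arm

A 6-joint arm with a two-finger parallel gripper is mounted at the origin on the work surface. World frame = base frame: x ahead of the robot, y to its left, z up, the work surface at z = 0. Lengths are in m, angles in rad, forces in N, time in s.
With the tool pointing down it reaches from about 0.25 to 0.725 m from the base axis. Payload 4 kg.
Tool frame: the origin (TCP) lies midway between the tips of the shut fingers; the grasp point (between the pads) lies 19 mm behind it (grasp_offset is the distance from the TCP to the grasp point, in m); z points along the fingers, y is the line along which they close (so a half turn about z gives the same grasp; the last joint's range is limited). The gripper opens to 85 mm and grips with 20 to 120 N. Pads are 22 mm wide; open, the fingers measure 114 mm over their backs; the gripper's body (76 mm by 85 mm) begins 54 mm behind the grasp point. The pads swing forward as they close: fully open they stand 13 mm farther back than shut.
Start: joints at [1.301, 0.241, 0.005, 1.335, 0, 1.571], TCP at [0.133, 0.482, 0.231] pointing down, gripper open.
Joint ranges: [-2.72, 2.72], [-1.05, 1.87], [-1.09, 1.28], [-1.99, 2.15], [-1.42, 1.44], [-3.14, 3.14]. Speed limits (rad/s): [2.79, 2.79, 3.14, 3.14, 3.14, 3.14].

### API

Orientations are given as a unit quaternion [x, y, z, w].
In Python, from workcell import read_state, read_camera, camera_info, finish_job, grasp_offset gives the robot as it stands.
- The arm moves only by the tool send_rows, never from a script. Its argument "steps" is a list of rows, each a list of 7 numbers: the shift along the world's x, y, z as a fraction of full scale, then the turn, a rotation vector about the world's x, y, z as a fraction of full scale, then the closure in counts, from 0 (fully open) to 255 (shut). In form: [[x, y, z, ax, ay, az, claw], ...]. A call has exactly 5 rows; each row is the pose to reach, as a shift and turn from the pose commanded when the call began; what a row does not reach only later rows make up. Full scale, the value 1, is 0.5 m for a shift and 2 rad for a turn. A row lasts 1/10 s, in which the tool goes at most 50 mm and 8.59 degrees, less where a joint would pass 70% of its speed; a pose out of reach is approached as far as the arm can. A call with a number of a shift or a turn outside -1 to 1 is refused whole. A call with a gripper value outside its range is refused whole. The fingers move at their own pace and stop on an object; the grip force is fixed at half the most. Time passes only in rows, so rows that repeat a pose let the fingers close, or fill a call up. It gives the time, the measured TCP pose, the force, the opening and the grip force at its end, in the units of the state.
- read_state(): the state, without advancing time (a new reading comes with each control period).
- read_camera(name): name is "scene" or "top" or "wrist"; returns the picture (400x640x3 uint8, red, green, blue); there is no depth.
- camera_info(name): a dict with "fx", "fy", "cx", "cy" (pixels), "rvec" (rotation vector, rad) and "tvec" (3), from world to camera coordinates, as OpenCV has them. Camera axes: x right, y down, z forward; pixel columns grow to the right and rows downward; lengths in m; the calibration is good to about 2 mm. The wrist camera is an equidistant fisheye: a pixel r from the principal point sees the ray r / f radians off the axis. A picture is of the moment at which its call begins: read the wrist's pose just before it. camera_info takes no time and is no camera call; for the wrist camera it gives the pose at the moment of the call.
- finish_job(): hands the job in; it is judged then, once.
The state is a dict: "time_s": time; "joints": joint angles; "qd": joint speeds; "effort": joint torques, N m; "eef_pos": TCP position; "tcp_rot": TCP orientation; "force": force on the tool from outside, world axes, zero at the start; "moment": the same for the moment, N m; "gripper_width": opening from 0.0 (shut) to 1.0 (fully open); "grasp_force": force on a finger pad.
Only numpy, scipy, OpenCV 4.12 (cv2) and the standard library are available. Lean on these libraries where they do the work, as an engineer would, in place of code of your own. Each camera call takes 0.05 s, during which the arm holds its last target. There are 200 camera calls.

## Working session

There is one attempt and no reset: what is moved stays moved. The work goes in short steps, Python scripts to look and compute and a tool call to move; the robot and the scene stay as the last step left them, time stands still between calls to the robot, and variables do not carry over. Pictures are saved under pics/ and viewed, at most 10 in all, crops included, and the job is handed in when it is done.

Besides the shell and the picture viewer there is one more tool, called after "Call:" by a JSON object that holds its "name" and its "arguments", one argument or row to a line. send_rows: Moves the arm, as the interface text tells. Its arguments: {"type":"object","properties":{"steps":{"type":"array"}},"required":["steps"]}

```bash
mkdir -p pics; python3 - <<'E'
from workcell import *
import cv2,json
s=read_state();print({k:s[k] for k in("time_s","eef_pos","tcp_rot","force","gripper_width")})
for n in("scene","top"):
    print(n,camera_info(n)); cv2.imwrite(f"pics/{n}0.png",read_camera(n)[:,:,::-1])
E
```

```text
{'time_s': 0.0, 'eef_pos': array([0.13309822, 0.48128568, 0.23039773]), 'tcp_rot': array([ 1.34501941e-01,  9.90912747e-01, -1.06394493e-03, -1.52781441e-04]), 'force': array([ 0.50160908,  0.74914731, -0.33669437]), 'gripper_width': 0.9998052624477716}
scene {'fx': 421.9211644509483, 'fy': 421.9211644509483, 'cx': 320.80948018484816, 'cy': 199.15916491320027, 'rvec': array([ 1.6289735 ,  1.73504663, -0.83827901]), 'tvec': array([ 0.02830556, -0.22866366,  1.70143781])}
top {'fx': 423.5279446745663, 'fy': 423.5279446745663, 'cx': 318.49115169993814, 'cy': 198.601945581812, 'rvec': array([ 2.11585694, -2.16935311,  0.14619932]), 'tvec': array([0.01758679, 0.52462955, 1.27721115])}
```

View pics/scene0.png

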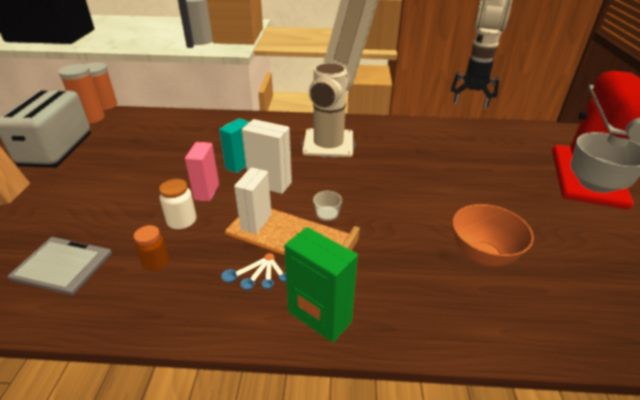

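View pics/top0.png

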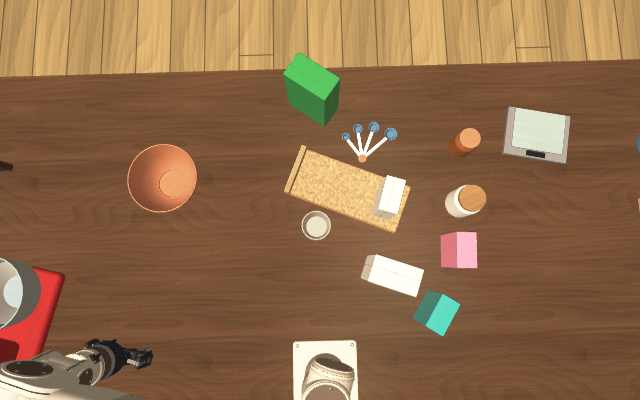

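The scene view shows these candidates for the case:
- small white box on the cork: scene (253,200), top (391,196)
- larger white box on the table: scene (267,155), top (393,275)
- green box (320,283), pink box (203,170) and turquoise box (235,145) in the scene view

By the description the small white box on the cork is meant. The stop is at the board's left end in the top view, at (296,169). Next I'll measure these and make a close crop.

```bash
cat > h.py <<'E'
import numpy as np,cv2
from workcell import *
def ray(n,uv,z,info=None):
    i=info or camera_info(n);R=cv2.Rodrigues(i["rvec"])[0];c=-R.T@i["tvec"]
    uv=np.atleast_2d(uv).astype(float)
    d=np.c_[(uv[:,0]-i["cx"])/i["fx"],(uv[:,1]-i["cy"])/i["fy"],np.ones(len(uv))]@R
    return c+d*((z-c[2])/d[:,2])[:,None]
def proj(n,p):
    i=camera_info(n);R=cv2.Rodrigues(i["rvec"])[0];q=np.atleast_2d(p)@R.T+i["tvec"]
    return np.c_[q[:,0]/q[:,2]*i["fx"]+i["cx"],q[:,1]/q[:,2]*i["fy"]+i["cy"]]
E
python3 - <<'E'
from h import *
im=cv2.imread("pics/top0.png");hsv=cv2.cvtColor(im,cv2.COLOR_BGR2HSV)
cork=((hsv[...,0]>8)&(hsv[...,0]<25)&(hsv[...,2]>150)&(hsv[...,1]>60)).astype(np.uint8)
cork[:140]=0;cork[240:]=0;cork[:,:280]=0;cork[:,415:]=0
cork=cv2.morphologyEx(cork,cv2.MORPH_OPEN,np.ones((3,3)))
pts=np.argwhere(cork)[:,::-1]
w=ray("top",pts,0.012)[:,:2]
r=cv2.minAreaRect(w.astype(np.float32));print("cork rect",r,cv2.boxPoints(r))
wh=((hsv[...,1]<40)&(hsv[...,2]>150)).astype(np.uint8);wh[:150]=0;wh[230:]=0;wh[:,:365]=0;wh[:,:][:,420:]=0
print(wh.sum());ys,xs=np.nonzero(wh);print(xs.min(),xs.max(),ys.min(),ys.max())
a=cv2.resize(im[135:245,275:425],None,fx=5,fy=5,interpolation=cv2.INTER_CUBIC)
s=cv2.imread("pics/scene0.png")
b=cv2.resize(s[150:260,215:365],None,fx=5,fy=5,interpolation=cv2.INTER_CUBIC)
cv2.imwrite("pics/crop_a.png",a[:,:]);cv2.imwrite("pics/crop_b.png",b)
E
```

```text
cork rect ((0.5604301691055298, -0.08691126108169556), (0.3949899673461914, 0.2350035458803177), 79.54375457763672) [[ 0.40903735 -0.25980183]
 [ 0.6401384  -0.30245137]
 [ 0.711823    0.08597931]
 [ 0.48072195  0.12862885]]
719
365 405 150 213
```

View pics/crop_a.png

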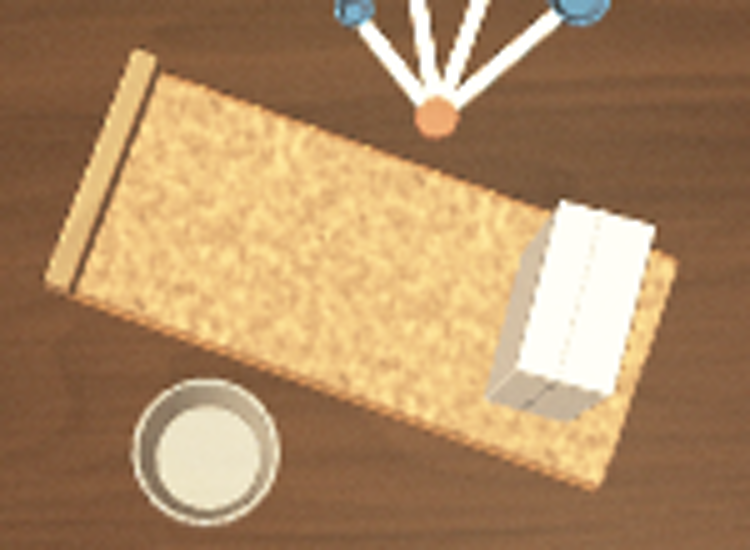

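View pics/crop_b.png

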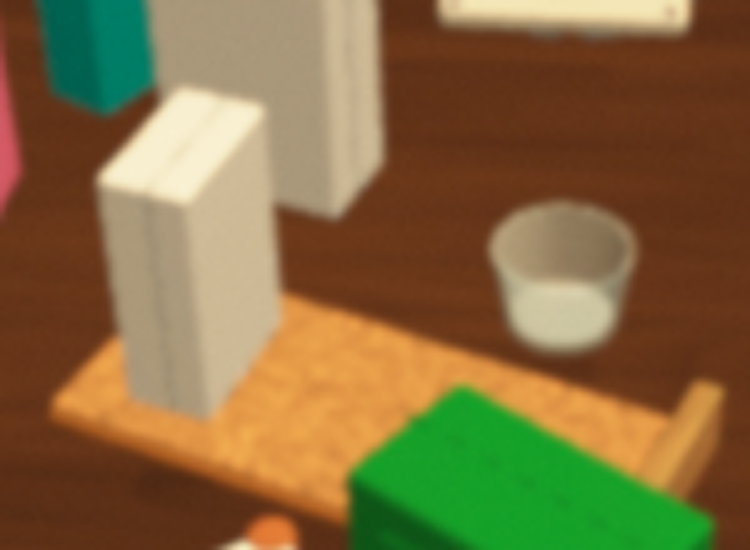

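The crops confirm the choice: a white box with a seam, standing on the cork. Its top face has crop corners (562,200), (655,227), (612,395) and (520,370). The cork's far corners are (678,262) and (600,482), and its stop-side corners about (160,72) and (75,290).

```bash
python3 - <<'E'
from h import *
f=lambda l:(np.array(l,float)+.5)/5-.5+[275,135]
c=ray("top",f([(162,72),(76,290),(600,484),(678,262)]),.012)[:,:2]
print("cork",c.round(4)); 
ax=(c[0]+c[1]-c[2]-c[3]);print("len",np.linalg.norm(ax)/2,"width",np.linalg.norm(c[0]-c[1]),np.linalg.norm(c[2]-c[3]))
ax/=np.linalg.norm(ax);print("ax",ax,"heading deg",np.degrees(np.arctan2(ax[1],ax[0])))
t=ray("top",f([(562,200),(655,227),(612,395),(520,370)]),.177)[:,:2]
print("top",t.round(4),t.mean(0)); e=t[0]-t[1]+t[3]-t[2];print("case +x deg",np.degrees(np.arctan2(e[1],e[0])),np.linalg.norm(e)/2,np.linalg.norm(t[1]-t[2]))
e2=t[0]-t[3]+t[1]-t[2];print("case wide deg-90",np.degrees(np.arctan2(e2[1],e2[0])),"sides")
far=(c[2]+c[3])/2;lat=np.array([-ax[1],ax[0]])
m=t.mean(0)-far;bo=far+ax*.185
print("board x,y of case",m@ax-.185,m@lat,"board origin",bo,"stop",bo+ax*.167,[( (q-bo)@ax,(q-bo)@lat) for q in c])
for n,uv in(("cup",(316,226)),("spoon hub",(362,158))):
    q=ray("top",uv,.02)[0,:2];print(n,q,(q-bo)@ax,(q-bo)@lat)
print(camera_info("wrist"))
E
```

```text
cork [[ 0.6911  0.0378]
 [ 0.5503  0.0953]
 [ 0.419  -0.2307]
 [ 0.5584 -0.2872]]
len 0.35122365452759446 width 0.15214381339249627 0.15040860322157937
ax [0.37587367 0.92667092] heading deg 67.92167879429465
top [[ 0.5675 -0.1893]
 [ 0.5508 -0.2403]
 [ 0.4574 -0.2116]
 [ 0.4725 -0.1616]] [ 0.51205744 -0.20067011]
case +x deg 72.50883198119577 0.05292898799164408 0.09770696006774622
case wide deg-90 -16.663314937624232 sides
board x,y of case -0.12220989541052835 0.0002518243629468223 board origin [ 0.55822628 -0.08751641] stop [0.62099719 0.06723763] [(np.float64(0.16604254687069753), np.float64(-0.07607169111055236)), (np.float64(0.1664047621844914), np.float64(0.07607169111055241)), (np.float64(-0.1850499105728348), np.float64(0.07520428504880117)), (np.float64(-0.18495008942716512), np.float64(-0.0752042850488012))]
cup [0.44139095 0.01446068] 0.05058388141580693 0.14659841212146568
spoon hub [ 0.65476958 -0.13730139] -0.009846208533060617 -0.10817672779166701
{'fx': 309.70691628693146, 'fy': 309.70691628693146, 'cx': 314.0879408775299, 'cy': 192.2608796277677, 'rvec': array([-2.30760573, -1.75540259, -0.25156249]), 'tvec': array([-0.49858213, -0.0371111 ,  0.38058229])}
```

```bash
python3 - <<'E'
from h import *
bo=np.array([.5582,-.0875]);ax=np.array([.3759,.9267]);lat=np.array([-ax[1],ax[0]])
def show(n,q): print(n,q.round(3),"board",round((q-bo)@ax,3),round((q-bo)@lat,3))
for n,uv,z in(("canister",(472,198),.13),("jar",(467,139),.11),("bowl",(162,178),.1)):
    show(n,ray("top",uv,z)[0,:2])
for n,b,t in(("white",(278,191),(275,132)),("pink",(208,199),(206,152)),("turq",(236,172),(235,130)),("case",(258,232),(252,192))):
    p=ray("scene",b,.012 if n=="case" else 0)[0]
    hs=np.linspace(0,.35,701);r=proj("scene",np.c_[np.tile(p[:2],(701,1)),hs])[:,1]
    show(n,p[:2]);print("  height",hs[np.argmin(abs(r-t[1]))])
E
```

```text
canister [ 0.502 -0.438] board -0.345 -0.079
jar [ 0.683 -0.443] board -0.283 -0.249
bowl [0.59 0.47] board 0.529 0.18
white [ 0.338 -0.155] board -0.145 0.178
  height 0.2275
pink [ 0.399 -0.381] board -0.331 0.037
  height 0.182
turq [ 0.235 -0.322] board -0.339 0.211
  height 0.171
case [ 0.561 -0.183] board -0.088 -0.039
  height 0.1615
```

The canister, jar and boxes are clear of the approach. I'll travel high, turning so the finger line is square to the push direction.

Call:
{"name": "send_rows", "arguments": {
  "steps": [
    [0.03, -0.04, 0.08, 0, 0, -0.07, 110],
    [0.07, -0.1, 0.15, 0, 0, -0.14, 110],
    [0.12, -0.17, 0.2, 0, 0, -0.21, 110],
    [0.17, -0.24, 0.24, 0, 0, -0.28, 110],
    [0.22, -0.31, 0.26, 0, 0, -0.35, 110]
  ]
}}

```text
time_s: 0.6
eef_pos: [0.2441, 0.326, 0.363]
tcp_rot: [0.468, 0.884, 0.001, 0.0]
force: [1.6, -0.4, 0.0]
gripper_width: 0.569
grasp_force: 0.0
```

Call:
{"name": "send_rows", "arguments": {
  "steps": [
    [0.06, -0.07, 0, 0, 0, -0.07, 110],
    [0.12, -0.14, 0, 0, 0, -0.14, 110],
    [0.18, -0.21, 0, 0, 0, -0.21, 110],
    [0.24, -0.28, 0, 0, 0, -0.28, 110],
    [0.3, -0.35, 0, 0, 0, -0.35, 110]
  ]
}}

```text
time_s: 1.1
eef_pos: [0.3939, 0.1502, 0.3611]
tcp_rot: [0.743, 0.669, -0.0, -0.0]
force: [0.9, 0.4, 0.1]
gripper_width: 0.57
grasp_force: 0.0
```

Call:
{"name": "send_rows", "arguments": {
  "steps": [
    [0.05, -0.08, 0, 0, 0, -0.03, 110],
    [0.1, -0.16, 0, 0, 0, -0.07, 110],
    [0.14, -0.24, 0, 0, 0, -0.107, 110],
    [0.17, -0.32, 0, 0, 0, -0.107, 110],
    [0.19, -0.4, 0, 0, 0, -0.107, 110]
  ]
}}

```text
time_s: 1.6
eef_pos: [0.4888, -0.05, 0.3604]
tcp_rot: [0.809, 0.588, -0.0, -0.0]
force: [0.4, 1.0, -0.0]
gripper_width: 0.568
grasp_force: 0.0
```

Call:
{"name": "send_rows", "arguments": {
  "steps": [
    [0, -0.09, 0, 0, 0, 0, 110],
    [0, -0.18, 0, 0, 0, 0, 110],
    [0.005, -0.27, 0, 0, 0, 0, 110],
    [0.005, -0.36, 0, 0, 0, 0, 110],
    [0.006, -0.424, 0, 0, 0, 0, 110]
  ]
}}

```text
time_s: 2.1
eef_pos: [0.4906, -0.2628, 0.3604]
tcp_rot: [0.809, 0.587, -0.001, -0.001]
force: [1.3, 0.0, -0.3]
gripper_width: 0.571
grasp_force: 0.0
```

Call:
{"name": "send_rows", "arguments": {
  "steps": [
    [0, 0, -0.04, 0, 0, 0, 110],
    [0, 0, -0.12, 0, 0, 0, 110],
    [0, 0, -0.2, 0, 0, 0, 110],
    [0, 0, -0.28, 0, 0, 0, 110],
    [0, 0, -0.3, 0, 0, 0, 110]
  ]
}}

```text
time_s: 2.6
eef_pos: [0.488, -0.2585, 0.2058]
tcp_rot: [0.809, 0.588, -0.002, -0.005]
force: [-1.3, -0.2, -0.1]
gripper_width: 0.568
grasp_force: 0.0
```

```bash
python3 - <<'E'
from h import *
import numpy as np
a=read_camera("top");b=read_camera("scene")
A=cv2.resize(a[120:270,270:470],(640,480))[:,:,::-1];B=cv2.resize(b[100:260,180:380],(640,512))[:,:,::-1]
cv2.imwrite("pics/near.png",np.vstack([A,B])[:, :][::2,::1] if 0 else cv2.resize(np.hstack([cv2.resize(A,(400,300)),cv2.resize(B,(400,300))]),(800,300)))
s=read_state();print(s["time_s"],s["eef_pos"])
E
```

```text
2.7 [ 0.49007509 -0.25943194  0.20958948]
```

View pics/near.png

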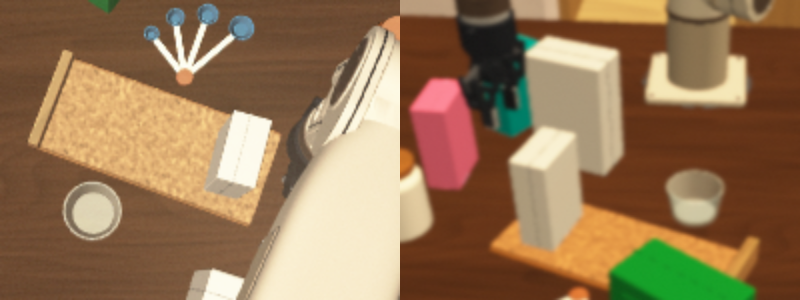

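The composite shows the gripper behind the case's latch face (top half at about (300,150)), with the case and everything else undisturbed. Next I'll lower to the upper half of the face and push over slowly.

Call:
{"name": "send_rows", "arguments": {
  "steps": [
    [0, 0, -0.05, 0, 0, 0, 110],
    [0, 0, -0.1, 0, 0, 0, 110],
    [0, 0, -0.14, 0, 0, 0, 110],
    [0, 0, -0.14, 0, 0, 0, 110],
    [0, 0, -0.14, 0, 0, 0, 110]
  ]
}}

```text
time_s: 3.2
eef_pos: [0.4926, -0.2607, 0.1435]
tcp_rot: [0.809, 0.588, 0.001, 0.001]
force: [-0.3, -0.4, 1.0]
gripper_width: 0.569
grasp_force: 0.0
```

Call:
{"name": "send_rows", "arguments": {
  "steps": [
    [0.004, 0.012, 0, 0, 0, 0, 110],
    [0.008, 0.024, 0, 0, 0, 0, 110],
    [0.012, 0.036, 0, 0, 0, 0, 110],
    [0.016, 0.048, 0, 0, 0, 0, 110],
    [0.02, 0.06, 0, 0, 0, 0, 110]
  ]
}}

```text
time_s: 3.7
eef_pos: [0.5016, -0.2296, 0.1417]
tcp_rot: [0.809, 0.588, -0.0, 0.0]
force: [-0.9, -1.3, 0.8]
gripper_width: 0.568
grasp_force: 0.3
```

Call:
{"name": "send_rows", "arguments": {
  "steps": [
    [0.003, 0.01, 0, 0, 0, 0, 110],
    [0.006, 0.02, 0, 0, 0, 0, 110],
    [0.01, 0.03, 0, 0, 0, 0, 110],
    [0.013, 0.04, 0, 0, 0, 0, 110],
    [0.016, 0.05, 0, 0, 0, 0, 110]
  ]
}}

```text
time_s: 4.2
eef_pos: [0.5094, -0.2046, 0.1412]
tcp_rot: [0.809, 0.588, 0.0, -0.0]
force: [-0.2, -0.0, 0.0]
gripper_width: 0.563
grasp_force: 0.1
```

Call:
{"name": "send_rows", "arguments": {
  "steps": [
    [0.003, 0.01, 0, 0, 0, 0, 110],
    [0.006, 0.02, 0, 0, 0, 0, 110],
    [0.01, 0.03, 0, 0, 0, 0, 110],
    [0.013, 0.04, 0, 0, 0, 0, 110],
    [0.016, 0.05, 0, 0, 0, 0, 110]
  ]
}}

```text
time_s: 4.7
eef_pos: [0.5174, -0.1796, 0.1412]
tcp_rot: [0.809, 0.588, -0.0, -0.0]
force: [-0.0, -0.2, 0.8]
gripper_width: 0.565
grasp_force: 0.0
```

Call:
{"name": "send_rows", "arguments": {
  "steps": [
    [0, 0, 0, 0, 0, 0, 110],
    [0, 0, 0, 0, 0, 0, 110],
    [-0.016, -0.05, 0, 0, 0, 0, 110],
    [-0.03, -0.1, 0, 0, 0, 0, 110],
    [-0.05, -0.15, 0, 0, 0, 0, 110]
  ]
}}

```text
time_s: 5.2
eef_pos: [0.4923, -0.256, 0.1414]
tcp_rot: [0.808, 0.589, 0.0, 0.0]
force: [-0.0, -0.0, -0.3]
gripper_width: 0.564
grasp_force: 0.0
```

```bash
python3 - <<'E'
from h import *
a=read_camera("top");b=read_camera("scene")
cv2.imwrite("pics/top1.png",a[:,:,::-1])
A=a[130:250,270:430];B=b[130:250,210:370]
cv2.imwrite("pics/fall.png",np.hstack([cv2.resize(x,(400,300),interpolation=cv2.INTER_CUBIC) for x in(A,B)])[:,:,::-1])
s=read_state();print(s["time_s"],s["eef_pos"],s["force"])
E
```

```text
5.3 [ 0.49114127 -0.25796184  0.14129344] [-0.46805437  0.48044789 -0.34831337]
```

View pics/fall.png

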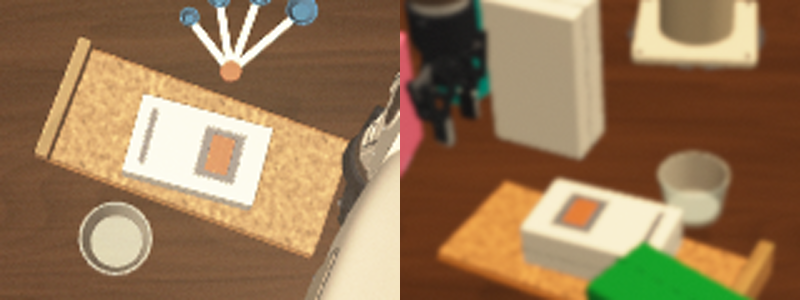

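The case lies flat on the cork with the copper latch up, at crop (220,155), and its top end faces the stop. Its upper-face corners are about (143,95), (272,128), (250,208) and (125,172). I'll measure the remaining gap and heading.

```bash
python3 - <<'E'
from h import *
bo=np.array([.5582,-.0875]);ax=np.array([.3759,.9267]);lat=np.array([-ax[1],ax[0]])
im=cv2.imread("pics/top1.png");hsv=cv2.cvtColor(im,cv2.COLOR_BGR2HSV)
m=((hsv[...,1]<45)&(hsv[...,2]>215)).astype(np.uint8);k=np.zeros_like(m);k[160:220,310:385]=m[160:220,310:385]
cs=max(cv2.findContours(k,0,2)[0],key=cv2.contourArea)
r=cv2.minAreaRect(ray("top",cs[:,0],.068)[:,:2].astype(np.float32))
p=cv2.boxPoints(r);print("auto",r);print(np.c_[(p-bo)@ax,(p-bo)@lat].round(4))
f=lambda l:(np.array(l,float)+.5)/2.5-.5+[270,130]
t=ray("top",f([(143,95),(272,128),(250,208),(125,172)]),.068)[:,:2]
print("hand",np.c_[(t-bo)@ax,(t-bo)@lat].round(4))
e=t[0]-t[1]+t[3]-t[2];print("heading",np.degrees(np.arctan2(e[1],e[0])),"foot mid",(t[1]+t[2])/2,t.mean(0))
E
```

```text
auto ((0.5466158986091614, -0.0878881961107254), (0.162245512008667, 0.09800553321838379), 72.91207122802734)
[[-0.0898  0.0523]
 [-0.0813 -0.0453]
 [ 0.0804 -0.0312]
 [ 0.0718  0.0665]]
hand [[ 0.0806 -0.0292]
 [-0.081  -0.046 ]
 [-0.089   0.0558]
 [ 0.0676  0.0678]]
heading 73.08579118075875 foot mid [ 0.52168343 -0.1644461 ] [ 0.54492494 -0.08801746]
```

The case is 5° off the board and 87–95 mm from the stop. A square two-finger push along the board will turn it straight. I'll lower behind its foot end and align the finger line to the board.

Call:
{"name": "send_rows", "arguments": {
  "steps": [
    [0.004, 0.03, 0, 0, 0, -0.018, 90],
    [0.01, 0.07, -0.03, 0, 0, -0.036, 90],
    [0.016, 0.098, -0.1, 0, 0, -0.036, 90],
    [0.016, 0.098, -0.17, 0, 0, -0.036, 90],
    [0.016, 0.098, -0.214, 0, 0, -0.036, 90]
  ]
}}

```text
time_s: 5.8
eef_pos: [0.4991, -0.2045, 0.0321]
tcp_rot: [0.829, 0.559, -0.001, -0.001]
force: [-0.4, 0.1, -0.3]
gripper_width: 0.647
grasp_force: 0.0
```

Call:
{"name": "send_rows", "arguments": {
  "steps": [
    [0, 0, 0, 0, 0, 0, 90],
    [0.0075, 0.0185, 0, 0, 0, 0, 90],
    [0.015, 0.037, 0, 0, 0, 0, 90],
    [0.0225, 0.0555, 0, 0, 0, 0, 90],
    [0.03, 0.074, 0, 0, 0, 0, 90]
  ]
}}

```text
time_s: 6.3
eef_pos: [0.5164, -0.1688, 0.0357]
tcp_rot: [0.829, 0.559, 0.0, 0.001]
force: [-1.4, -1.5, 0.5]
gripper_width: 0.649
grasp_force: 1.1
```

Call:
{"name": "send_rows", "arguments": {
  "steps": [
    [0.0045, 0.011, 0, 0, 0, 0, 90],
    [0.009, 0.022, 0, 0, 0, 0, 90],
    [0.0135, 0.033, 0, 0, 0, 0, 90],
    [0.018, 0.044, 0, 0, 0, 0, 90],
    [0.0225, 0.0555, 0, 0, 0, 0, 90]
  ]
}}

```text
time_s: 6.8
eef_pos: [0.5268, -0.1412, 0.0344]
tcp_rot: [0.829, 0.559, 0.0, 0.0]
force: [-0.3, -2.1, 1.9]
gripper_width: 0.648
grasp_force: 1.2
```

```bash
cat > m.py <<'E'
from h import *
bo=np.array([.5582,-.0875]);ax=np.array([.3759,.9267]);lat=np.array([-ax[1],ax[0]])
a=read_camera("top");im=a[:,:,::-1].copy();cv2.imwrite("pics/top2.png",im);hsv=cv2.cvtColor(im,cv2.COLOR_BGR2HSV)
m=((hsv[...,1]<45)&(hsv[...,2]>215)).astype(np.uint8);k=np.zeros_like(m);k[155:215,295:385]=m[155:215,295:385]
cs=max(cv2.findContours(k,0,2)[0],key=cv2.contourArea)
r=cv2.minAreaRect(ray("top",cs[:,0],.068)[:,:2].astype(np.float32))
p=cv2.boxPoints(r);print("auto",r);print(np.c_[(p-bo)@ax,(p-bo)@lat].round(4))
s=read_state();q=s["eef_pos"][:2]-bo;print(s["time_s"],s["eef_pos"],"tcp board",q@ax,q@lat,s["force"])
cv2.imwrite("pics/crop2.png",cv2.resize(im[130:250,270:430],(800,600),interpolation=cv2.INTER_CUBIC))
E
python3 m.py
```

```text
auto ((0.5678194165229797, -0.050844378769397736), (0.14822494983673096, 0.09792827069759369), 67.92549133300781)
[[-0.0365  0.0538]
 [-0.0365 -0.0441]
 [ 0.1117 -0.0441]
 [ 0.1117  0.0538]]
6.85 [ 0.52723963 -0.14022099  0.03440272] tcp board -0.06049454867671138 0.008873158331734665 [ 0.51809221 -0.41289895 -0.50545908]
```

The push has squared the case to 67.9° and it is 5 mm off centre, with about 54 mm left. I'll carry on.

Call:
{"name": "send_rows", "arguments": {
  "steps": [
    [0.006, 0.015, 0, 0, 0, 0, 90],
    [0.012, 0.03, 0, 0, 0, 0, 90],
    [0.018, 0.044, 0, 0, 0, 0, 90],
    [0.024, 0.059, 0, 0, 0, 0, 90],
    [0.03, 0.074, 0, 0, 0, 0, 90]
  ]
}}

```text
time_s: 7.35
eef_pos: [0.5418, -0.1036, 0.0343]
tcp_rot: [0.829, 0.559, -0.0, -0.0]
force: [-0.5, -3.1, 2.0]
gripper_width: 0.65
grasp_force: 1.2
```

Call:
{"name": "send_rows", "arguments": {
  "steps": [
    [0.0015, 0.004, 0, 0, 0, 0, 90],
    [0.003, 0.0075, 0, 0, 0, 0, 90],
    [0.0045, 0.011, 0, 0, 0, 0, 90],
    [0.006, 0.015, 0, 0, 0, 0, 90],
    [0.0075, 0.0185, 0, 0, 0, 0, 90]
  ]
}}

```text
time_s: 7.85
eef_pos: [0.5452, -0.0951, 0.0342]
tcp_rot: [0.829, 0.559, -0.0, -0.0]
force: [-0.5, -2.0, 0.9]
gripper_width: 0.649
grasp_force: 1.1
```

Call:
{"name": "send_rows", "arguments": {
  "steps": [
    [0.0004, 0.001, 0, 0, 0, 0, 90],
    [0.0008, 0.002, 0, 0, 0, 0, 90],
    [0.0012, 0.003, 0, 0, 0, 0, 90],
    [0.0016, 0.004, 0, 0, 0, 0, 90],
    [0.002, 0.005, 0, 0, 0, 0, 90]
  ]
}}

```text
time_s: 8.35
eef_pos: [0.5462, -0.0926, 0.0343]
tcp_rot: [0.829, 0.559, -0.0, -0.0]
force: [-0.1, -1.4, 0.7]
gripper_width: 0.644
grasp_force: 1.0
```

Call:
{"name": "send_rows", "arguments": {
  "steps": [
    [0.0004, 0.001, 0, 0, 0, 0, 90],
    [0.0008, 0.002, 0, 0, 0, 0, 90],
    [0.0012, 0.003, 0, 0, 0, 0, 90],
    [0.0016, 0.004, 0, 0, 0, 0, 90],
    [0.002, 0.005, 0, 0, 0, 0, 90]
  ]
}}

```text
time_s: 8.85
eef_pos: [0.5467, -0.0913, 0.0343]
tcp_rot: [0.829, 0.559, -0.001, 0.001]
force: [-2.6, -7.4, 1.7]
gripper_width: 0.649
grasp_force: 3.7
```

```bash
python3 m.py
```

```text
auto ((0.5905833840370178, 0.006374374032020569), (0.13167919218540192, 0.09782451391220093), 68.06605529785156)
[[ 0.0332  0.054 ]
 [ 0.0334 -0.0438]
 [ 0.1651 -0.0435]
 [ 0.1649  0.0544]]
8.9 [ 0.54667818 -0.09132217  0.03427001] tcp board -0.007873056342435078 0.009240519323239325 [-2.87987622 -6.16120727  1.29966945]
```

It has reached the stop: the force rose to 8 N and the top end is at 165 mm. I'll press slightly to seat it, then back away and lift.

Call:
{"name": "send_rows", "arguments": {
  "steps": [
    [0.0004, 0.001, 0, 0, 0, 0, 90],
    [0.0008, 0.002, 0, 0, 0, 0, 90],
    [0.0008, 0.002, 0, 0, 0, 0, 90],
    [0.0008, 0.002, 0, 0, 0, 0, 90],
    [0.0008, 0.002, 0, 0, 0, 0, 90]
  ]
}}

```text
time_s: 9.4
eef_pos: [0.5467, -0.0914, 0.0343]
tcp_rot: [0.83, 0.558, -0.002, 0.001]
force: [-3.4, -8.6, 1.8]
gripper_width: 0.647
grasp_force: 4.6
```

Call:
{"name": "send_rows", "arguments": {
  "steps": [
    [-0.004, -0.01, 0, 0, 0, 0, 90],
    [-0.015, -0.037, 0, 0, 0, 0, 90],
    [-0.03, -0.074, 0, 0, 0, 0, 90],
    [-0.045, -0.11, 0.02, 0, 0, 0, 90],
    [-0.053, -0.13, 0.1, 0, 0, 0, 90]
  ]
}}

```text
time_s: 9.9
eef_pos: [0.5167, -0.1542, 0.0805]
tcp_rot: [0.83, 0.558, -0.003, -0.004]
force: [0.4, 0.1, -0.6]
gripper_width: 0.646
grasp_force: 0.0
```

Call:
{"name": "send_rows", "arguments": {
  "steps": [
    [-0.03, -0.08, 0.08, 0, 0, 0, 90],
    [-0.05, -0.14, 0.16, 0, 0, 0, 90],
    [-0.06, -0.2, 0.24, 0, 0, 0, 90],
    [-0.06, -0.24, 0.3, 0, 0, 0, 90],
    [-0.06, -0.24, 0.3, 0, 0, 0, 90]
  ]
}}

```text
time_s: 10.4
eef_pos: [0.4934, -0.2789, 0.2406]
tcp_rot: [0.83, 0.557, 0.003, 0.006]
force: [0.5, 0.2, -0.5]
gripper_width: 0.643
grasp_force: 0.0
```

```bash
python3 m.py
```

```text
auto ((0.5849707722663879, -0.007777050137519836), (0.16182401776313782, 0.09766490757465363), 68.06605529785156)
[[ 0.0029  0.0538]
 [ 0.0032 -0.0439]
 [ 0.165  -0.0435]
 [ 0.1647  0.0542]]
10.45 [ 0.49233473 -0.27674839  0.23750561] tcp board -0.20013523322122087 -0.010101126398609179 [-0.16819317  0.23464634 -1.24983639]
```

View pics/crop2.png

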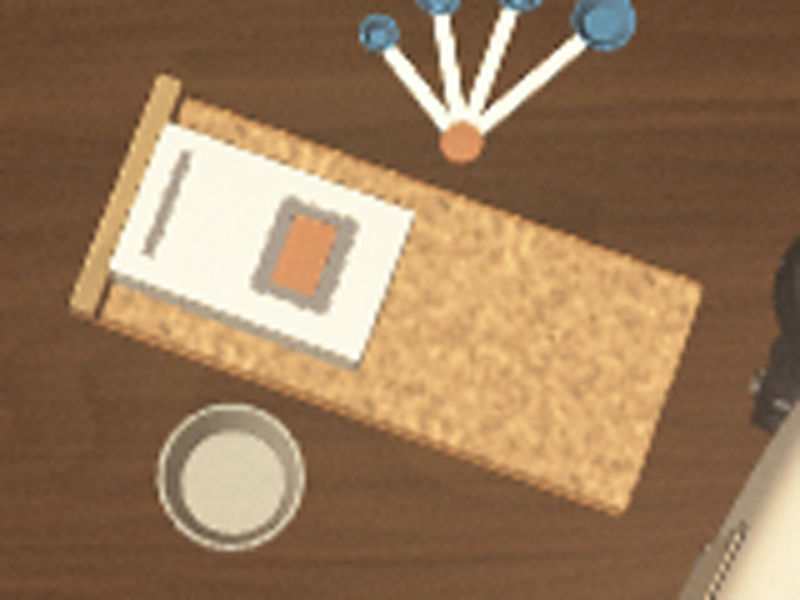

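The picture shows the case flush and square against the stop (stop at (125,195)), with the latch up at (305,255). It sits between the board's edges, the robot is clear, and the cup and spoons have not moved.

```bash
python3 -c "from workcell import *;print(finish_job())"
```

```text
the job is handed in; nothing more can be done
None
```

The job is handed in: the case was pushed over and lies latch up, square against the stop and between the board's edges; it was only pushed, and I saw no sign that the other things moved.

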